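# Seat the raw board and hold it down for the saw

### The arm

A 6-joint arm with a two-finger parallel gripper is mounted at the origin on the work surface. World frame = base frame: x ahead of the robot, y to its left, z up, the work surface at z = 0. Lengths are in m, angles in rad, forces in N, time in s.
With the tool pointing down it reaches from about 0.3 to 0.75 m from the base axis. Payload 8.5 kg.
Tool frame: the origin (TCP) lies at the very end of the fingers, on their centre line; the grasp point (between the pads) lies 19 mm behind it (tcp_to_grasp is the distance from the TCP to the grasp point, in m); z points along the fingers, y is the line along which they close (so a half turn about z gives the same grasp; the last joint's range is limited). The gripper opens to 88 mm and grips with 3 to 60 N. Pads are 18 mm wide; open, the fingers measure 123 mm over their backs; the gripper's body (75 mm by 187 mm) begins 45 mm behind the grasp point.
Start: joints at [-0.215, 0.381, 1.297, -0, 1.464, -0.215], TCP at [0.55, 0, 0.239] pointing down, gripper open.
Joint ranges: [-3.11, 3.11], [-0.89, 2.33], [0.22, 2.48], [-1.42, 4.56], [0.17, 2.85], [-2.88, 2.88]. Speed limits (rad/s): [2.39, 2.39, 3.14, 3.14, 3.14, 3.14].

### API

Orientations are given as [roll, pitch, yaw] about the fixed x, y, z axes, in that order (R = Rz(yaw) Ry(pitch) Rx(roll)).
In Python, from bench import get_state, read_camera, get_calibration, hand_in, tcp_to_grasp gives the robot as it stands.
- The arm moves only by the shell command python3 -m crank 'ROWS' [OPENING]. ROWS is JSON, a list of rows, each a list of 2 entries, a list of its own where there are three numbers: the shift along the world's x, y, z as a fraction of full scale, then the turn, a rotation vector about the world's x, y, z as a fraction of full scale. A call has 1 to 12 rows; each row is the pose to reach, as a shift and turn from the pose commanded when the call began; what a row does not reach only later rows make up. Full scale, the value 1, is 40 cm for a shift and 45 degrees for a turn. A row lasts 1/10 s, in which the tool goes at most 50 mm and 8.59 degrees, less where a joint would pass 70% of its speed; a pose out of reach is approached as far as the arm can. A call with a number of a shift or a turn outside -1 to 1 is refused whole. A call with a gripper value outside its range is refused whole. OPENING is the opening, from 0 (shut) to 1 (fully open), set as the call begins (- or left out, the last holds). The fingers move at their own pace and stop on an object; the grip force is fixed at half the most. Time passes only in rows, so rows that repeat a pose let the fingers close. It gives the time, the measured TCP pose, the force, the opening and the grip force at its end, in the units of the state.
- get_state(): the state, without advancing time (a new reading comes with each control period).
- read_camera(name): name is "scene" or "side" or "wrist"; returns the picture (400x640x3 uint8, red, green, blue); there is no depth.
- get_calibration(name): a dict with "fx", "fy", "cx", "cy" (pixels), "k1" (the pictures are not rectified: a ray, as slopes to the right and down, at radius r is drawn at 1 + k1 r^2 times it, then the intrinsics apply), "position" and "orientation" of the camera in the world; the wrist camera has in their place "mount" (4x4, takes a point from camera to tool coordinates, whose origin is the TCP and whose axes are the flange's). Camera axes: x right, y down, z forward; pixel columns grow to the right and rows downward; lengths in m; the calibration is good to about 2 mm. A picture is of the moment at which its call begins: read the wrist's pose just before it. get_calibration takes no time and is no camera call.
- hand_in(): hands the job in; it is judged then, once.
The state is a dict: "time": time; "joint_pos": joint angles; "qd": joint speeds; "joint_torque": joint torques, N m; "tcp_pos": TCP position; "ee_rot": TCP orientation; "force": force on the tool from outside, world axes, zero at the start; "ft_torque": the same for the moment, N m; "gripper_width": opening from 0.0 (shut) to 1.0 (fully open); "grip_force": force on a finger pad.
Only numpy, scipy, OpenCV 4.12 (cv2) and the standard library are available. Lean on these libraries where they do the work, as an engineer would, in place of code of your own. Each camera call takes 0.05 s, during which the arm holds its last target. There are 200 camera calls.

### The job

One of the two saw hold-downs has the raw, bare-wood board under it, the other a finished white panel. Slide the raw board square and fully home against the aluminium fence, then press the black handle of the hold-down above it straight down about 30 mm, so that its pointer sits in the green band and the foot clamps the board; hold it steady there for two seconds and finish while still holding it down. Never push a handle into the red zone, and leave the other hold-down, the finished panel, the brass block, the tape measure and the glue bottle alone.

Things in the scene. Friction and masses are not known exactly. Their poses are not given: they have to be found in the camera images.
- bed: Olive steel bed, 340 (x) x 600 (y) x 30 mm high, fixed; top at z = 0.030. Origin under its centre; x points away from the robot to the fence, y to the robot's left. Aluminium fence along bed y, 20 mm high above the bed, its near face at bed x = +0.090. Hold-downs: left at bed y +0.11 to +0.15, right at -0.11 to -0.15.
- raw_board: The raw board, bare light wood, 150 (x) x 120 (y) x 18 mm, 0.15 to 0.31 kg, loose, flat on the bed under the left or right hold-down. Origin at the centre of its underside, x roughly along bed x. Starts 18 to 45 mm short of the fence, slightly askew; home is bed x = +0.015 with its x along bed x (within 4 mm, 0.06 rad).
- finished_panel: The finished panel, white laminate with black edges and two black discs: 150 x 120 x 18 mm, loose, lying under the other hold-down. Origin at the centre of its underside. To be left alone.
- knob_left (a point): Centre of the flat top of the left (+y) hold-down's black round handle: 44 mm diameter, 45 mm tall, top (36 mm flat) 220 mm above the bed (z 0.250) when up, moving straight down. Its axis is 60 mm in front of the fence face. Behind it (+x) a white gauge plate with a green band and a red zone; an orange pointer under the handle reads on it.
- knob_right (a point): Centre of the flat top of the right (-y) hold-down's black round handle: 44 mm diameter, 45 mm tall, top (36 mm flat) 220 mm above the bed (z 0.250) when up, moving straight down. Its axis is 60 mm in front of the fence face. Behind it (+x) a white gauge plate with a green band and a red zone; an orange pointer under the handle reads on it.
- plunger_left (a joint): Travel of the left handle in m: 0 up, grows when pressed down, stop at 0.045. Green band 0.025 to 0.035, red zone from 0.038. Sprung: about 3 N to start plus 220 N/m; from about 0.016 its foot is on the board and adds 2 N plus 250 N/m: about 15 N in mid-green. Springs up when let go.
- plunger_right (a joint): Travel of the right handle in m: 0 up, grows when pressed down, stop at 0.045. Green band 0.025 to 0.035, red zone from 0.038. Sprung: about 3 N to start plus 220 N/m; from about 0.016 its foot is on the board and adds 2 N plus 250 N/m: about 15 N in mid-green. Springs up when let go.
- foot_left: Sprung round rubber foot (38 mm diameter) under the left plunger; at rest its underside is 34 mm above the bed, 16 mm above a board. Origin on the plunger axis, 34 mm below the underside. Above it an orange arm, 44 mm wide, top 123 mm above the bed, reaches from a column behind the fence to 15 mm in front of the plunger axis.
- foot_right: Sprung round rubber foot (38 mm diameter) under the right plunger; at rest its underside is 34 mm above the bed, 16 mm above a board. Origin on the plunger axis, 34 mm below the underside. Above it an orange arm, 44 mm wide, top 123 mm above the bed, reaches from a column behind the fence to 15 mm in front of the plunger axis.
- gauge_block: Brass block 32 x 32 x 25 mm lying on the bed between the two boards. Origin under its centre. Leave alone.
- tape_measure: Yellow tape measure 60 x 36 x 50 mm high, near the right end of the bed. Origin under its centre. Leave alone.
- glue_bottle: Yellow glue bottle with a red cap, 60 mm diameter, 170 mm tall, on the table left of the bed. Origin under its centre. Leave alone.

How it is judged:
On the way, in this order (a step that is already met when the one before it is completed fails the run):
1. the raw board is home against the fence, square to it (x of raw_board in the frame of bed above 0.011 m and angle between the x axis of raw_board and the x axis of bed, either way round below 0.06 rad), for 0.2 s.
2. the handle above the raw board is held in the green band with the foot on the board (((y of raw_board in the frame of bed above 0 m and value of joint plunger_left between 0.025 and 0.035 m and contact force between foot_left and raw_board above 2 N and velocity of joint plunger_left below 0.02 m/s and value of joint plunger_right below 0.008 m) or (y of raw_board in the frame of bed below 0 m and value of joint plunger_right between 0.025 and 0.035 m and contact force between foot_right and raw_board above 2 N and velocity of joint plunger_right below 0.02 m/s and value of joint plunger_left below 0.008 m))), for 1.5 s.
At the end, for the whole second after the job is handed in: The raw board lies within 4 mm of home against the fence and square to within 0.06 rad; the handle of the hold-down above it is held still at 25 to 35 mm of travel, its foot pressing the board with more than 2 N; the other handle is up (all of step 1 and ((y of raw_board in the frame of bed above 0 m and value of joint plunger_left between 0.025 and 0.035 m and contact force between foot_left and raw_board above 2 N and velocity of joint plunger_left below 0.02 m/s and value of joint plunger_right below 0.008 m) or (y of raw_board in the frame of bed below 0 m and value of joint plunger_right between 0.025 and 0.035 m and contact force between foot_right and raw_board above 2 N and velocity of joint plunger_right below 0.02 m/s and value of joint plunger_left below 0.008 m))); the arm keeps its last pose, push and grip.
It fails at once if a handle is pushed into the red zone (over 39 mm) (value of joint any of plunger_left, plunger_right above 0.039 m).
It fails at once if the hold-down over the finished panel is pressed ((y of raw_board in the frame of bed above 0 m and value of joint plunger_right above 0.012 m) or (y of raw_board in the frame of bed below 0 m and value of joint plunger_left above 0.012 m)).
It fails at once if the finished panel is shifted more than 15 mm (distance of finished_panel from where it was at the start of the episode above 0.015 m).
It fails at once if the brass block, the tape measure or the bottle is shifted more than 25 mm (distance of any of gauge_block, tape_measure, glue_bottle from where it was at the start of the episode above 0.025 m).
It also fails if it takes over 51 s, if anything falls off the work surface, if the arm or the gripper's body presses on something with over 40 N, if the wrist force passes 120 N, or if a joint passes its speed limit or range.

## Working session

There is one attempt and no reset: what is moved stays moved. The work goes in short steps, Python scripts to look and compute and a shell command to move; the robot and the scene stay as the last step left them, time stands still between calls to the robot, and variables do not carry over. Pictures are saved under pics/ and viewed, at most 10 in all, crops included, and the job is handed in when it is done.

```bash
mkdir -p pics; python3 - <<'E'
from bench import *
import cv2
s=get_state();print(s)
for n in("scene","side","wrist"):
    cv2.imwrite(f"pics/{n}0.png",read_camera(n)[:,:,::-1]);print(n,get_calibration(n))
print(tcp_to_grasp)
E
```

```text
{'time': 0.0, 'joint_pos': array([-2.15352552e-01,  3.81213163e-01,  1.29827236e+00,  5.48863123e-06,
        1.46358077e+00, -2.15308695e-01]), 'qd': array([ 0.00046711, -0.0005467 ,  0.00075069,  0.00208133, -0.000207  ,
        0.00210856]), 'joint_torque': array([-6.18006070e-04, -4.37936819e+01, -2.24552107e+01,  7.13253510e-02,
        3.52583989e-02, -8.49877097e-05]), 'tcp_pos': array([5.49719490e-01, 3.15175893e-05, 2.38124638e-01]), 'ee_rot': array([-3.14015421e+00, -3.20170831e-04,  1.57075165e+00]), 'force': array([ 0.092411  ,  0.18479281, -2.05467072]), 'ft_torque': array([-0.02905001, -0.01175598,  0.05861396]), 'grip_force': 0.0, 'gripper_width': 0.9986944125950052}
scene {'fx': 470.8755145783823, 'fy': 470.8755145783823, 'cx': 321.8479659348699, 'cy': 197.08671806076774, 'k1': 0.02757370480426719, 'position': array([ 1.19133104, -0.26766708,  1.11039536]), 'orientation': array([-2.48859983,  0.01363577,  0.97674072])}
side {'fx': 430.6083952874128, 'fy': 430.6083952874128, 'cx': 320.11868899341346, 'cy': 197.01211482659625, 'k1': -0.02113906931642921, 'position': array([ 0.47576063, -0.72879376,  1.00286289]), 'orientation': array([-2.37067278,  0.02030783, -0.11361699])}
wrist {'fx': 286.74607692315317, 'fy': 286.74607692315317, 'cx': 314.87914586862047, 'cy': 202.78333991656967, 'k1': -0.041144551332007985, 'mount': array([[-6.63055892e-04, -9.45649041e-01, -3.25188333e-01,
         8.35495312e-02],
       [ 9.99999780e-01, -6.38779062e-04, -1.81417760e-04,
        -9.37612057e-04],
       [-3.61659678e-05, -3.25188382e-01,  9.45649256e-01,
        -1.45761134e-01],
       [ 0.00000000e+00,  0.00000000e+00,  0.00000000e+00,
         1.00000000e+00]])}
0.0187
```

View pics/scene0.png

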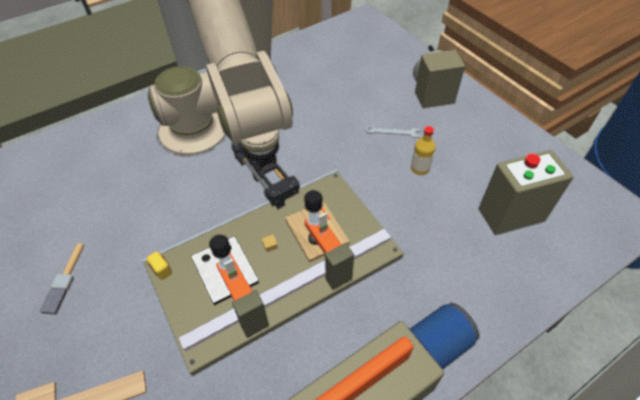

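View pics/side0.png

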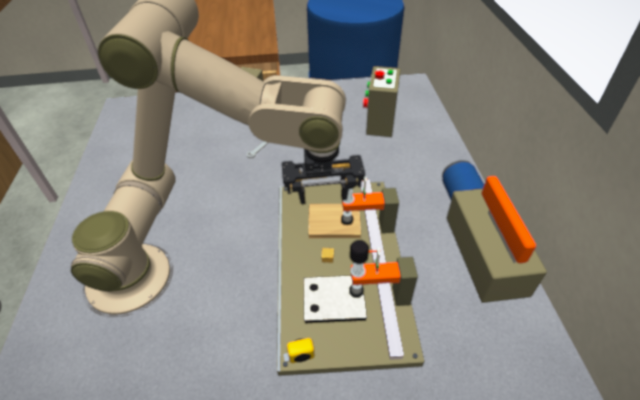

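View pics/wrist0.png

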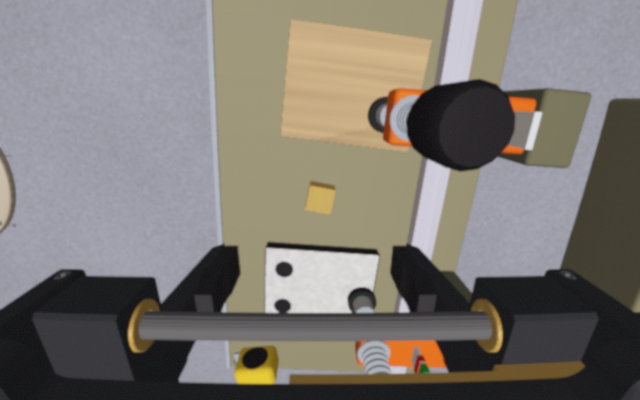

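Raw board (light wood) is under the left (+y) hold-down: scene (315,230), wrist corners about (291,19),(431,40),(409,152),(281,136). The white panel is at right, the brass block at wrist (321,198), the left knob top at wrist (462,124) and scene (313,198), and the fence's near edge runs (452,0)–(412,230) in wrist.

```bash
cat > h.py <<'E'
import numpy as np,cv2
from bench import *
from scipy.spatial.transform import Rotation as R
def cam(n,s=None):
    c=get_calibration(n)
    if n=="wrist":
        s=s or get_state(); M=c["mount"]; Rt=R.from_euler("xyz",s["ee_rot"]).as_matrix()
        c["R"]=Rt@M[:3,:3]; c["p"]=s["tcp_pos"]+Rt@M[:3,3]
    else: c["R"]=R.from_euler("xyz",c["orientation"]).as_matrix(); c["p"]=np.array(c["position"])
    return c
def rays(c,uv):
    d=(np.atleast_2d(uv).astype(float)-[c["cx"],c["cy"]])/[c["fx"],c["fy"]]
    x=d.copy()
    for _ in range(10): x=d/(1+c["k1"]*(x**2).sum(1,keepdims=True))
    return np.c_[x,np.ones(len(x))]@c["R"].T
def plane(c,uv,z):
    d=rays(c,uv); return c["p"]+d*((z-c["p"][2])/d[:,2])[:,None]
def tri(c1,u1,c2,u2):
    A=0;b=0
    for c,u in((c1,u1),(c2,u2)):
        d=rays(c,u)[0]; d/=np.linalg.norm(d); P=np.eye(3)-np.outer(d,d); A=A+P;b=b+P@c["p"]
    return np.linalg.solve(A,b)
def blob(im,lo,hi,box=None):
    m=cv2.inRange(cv2.cvtColor(im,cv2.COLOR_RGB2HSV),lo,hi)
    if box: k=np.zeros_like(m);x0,y0,x1,y1=box;k[y0:y1,x0:x1]=255;m&=k
    cs=cv2.findContours(m,cv2.RETR_EXTERNAL,cv2.CHAIN_APPROX_NONE)[0]
    return max(cs,key=cv2.contourArea)[:,0,:]
E
python3 - <<'E'
from h import *
im={n:cv2.imread(f"pics/{n}0.png")[:,:,::-1].copy() for n in("scene","side","wrist")}
W,S,D=cam("wrist"),cam("scene"),cam("side")
hs=lambda n,u,v:cv2.cvtColor(im[n],cv2.COLOR_RGB2HSV)[v,u]
print("hsv wood",hs("wrist",340,60),hs("scene",298,228),"bed",hs("wrist",250,60),"fence",hs("wrist",455,40),"brass",hs("wrist",320,200),hs("scene",270,242))
b=blob(im["wrist"],(8,60,120),(22,150,255),(270,5,450,165));print(len(b),cv2.boundingRect(b))
q=plane(W,b,.048)[:,:2];print("rect",cv2.minAreaRect((q*1000).astype(np.float32)))
print("corners",plane(W,[(291,19),(431,40),(409,152),(281,136)],.048).round(4))
print("board corner tri",tri(W,(291,19),S,(287,218)),)
# fence near edge by brightness, rows
for v in(5,40,180,220):
    r=im["wrist"][v].astype(int); seg=r[390:480,2]; e=390+np.argmax(np.diff(seg)); print(v,e,plane(W,(e+.5,v),.05)[0].round(4), "left bed")
k1=blob(im["scene"],(0,0,0),(180,255,50),(300,185,328,213));k2=blob(im["wrist"],(0,0,0),(180,255,60),(400,75,520,175))
print(cv2.boundingRect(k1),cv2.boundingRect(k2),cv2.minEnclosingCircle(k2))
c1=cv2.minEnclosingCircle(k1)[0];c2=cv2.minEnclosingCircle(k2)[0]
print("knob tri",tri(S,c1,W,c2), "right knob", tri(S,(220,243),D,(359,249)))
o=blob(im["wrist"],(0,170,150),(12,255,255),(380,80,540,165));print("orange",cv2.boundingRect(o))
print("foot edge",plane(W,(369,114),.064))
g=plane(W,(320,200),.055);print("brass",g)
I=im["scene"][170:350,140:420];cv2.imwrite("pics/c1.png",cv2.resize(I[:,:,::-1],None,fx=2.8,fy=2.8,interpolation=2))
E
```

```text
hsv wood [ 18  87 199] [ 18  97 211] bed [ 25  58 158] fence [125  15 217] brass [ 22 131 204] [ 22 132 215]
570 (280, 18, 153, 135)
rect ((592.104736328125, 99.55766296386719), (123.12654113769531, 156.7461395263672), 83.01862335205078)
corners [[0.5241 0.1684 0.048 ]
 [0.6712 0.1496 0.048 ]
 [0.6591 0.0311 0.048 ]
 [0.5096 0.0493 0.048 ]]
board corner tri [0.52123411 0.10835134 0.06270062]
5 452 [0.6892 0.1822 0.05  ] left bed
40 447 [0.688  0.1496 0.05  ] left bed
180 422 [ 0.6784 -0.0022  0.05  ] left bed
220 415 [ 0.6758 -0.0543  0.05  ] left bed
(306, 192, 16, 20) (407, 80, 113, 90) ((468.125, 126.5), 61.469730377197266)
knob tri [0.62767985 0.07356448 0.23397267] right knob [ 0.61105487 -0.15781049  0.23791686]
orange (509, 97, 27, 14)
foot edge [[0.60667294 0.07417315 0.064     ]]
brass [[ 0.55477983 -0.02597284  0.055     ]]
```

View pics/c1.png

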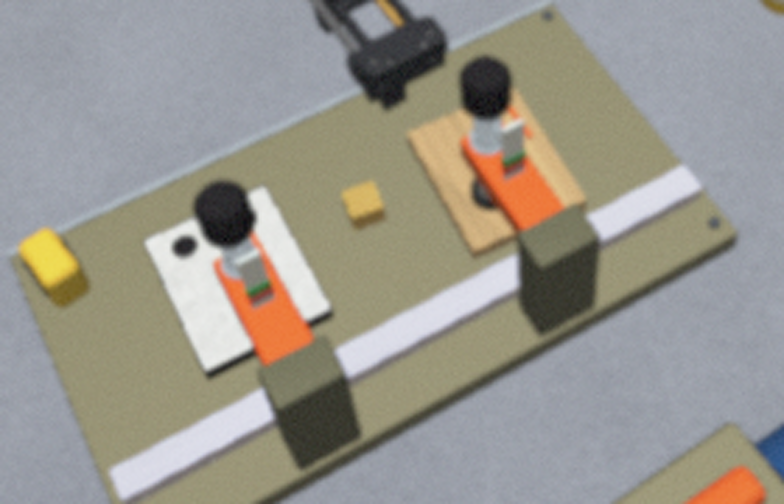

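The crop confirms the left hold-down stands over the wood board, and the path in front of it is free. The bed yaw is about -0.057, the board is about 0.065 rad askew, and the fence gap is about 19 mm. I'll move in front of the board with the fingers lying across bed y.

```bash
python3 -m crank '[[[-0.1,0,0],[0,0,0.2]],[[-0.18,0,0],[0,0,0.4]],[[-0.18,0.1,0],[0,0,0.6]],[[-0.18,0.2,0],[0,0,0.8]],[[-0.18,0.265,-0.05],[0,0,1]],[[-0.18,0.265,-0.1],[0,0,1]],[[-0.18,0.265,-0.1],[0,0,1]]]' 1
python3 -m crank '[[[0,0,0],[0,0,0.19]],[[0,0,0],[0,0,0.38]],[[0,0,0],[0,0,0.57]],[[0,0,0],[0,0,0.76]],[[0,0,0],[0,0,0.928]],[[0,0,0],[0,0,0.928]],[[0,0,0],[0,0,0.928]]]'
python3 - <<'E'
from h import *
s=get_state();print(s["tcp_pos"],s["ee_rot"],s["time"]);np.save("s1.npy",s,allow_pickle=True)
cv2.imwrite("pics/w1.png",read_camera("wrist")[:,:,::-1])
E
```

```text
time: 0.85
tcp_pos: [0.4767, 0.1066, 0.1967]
ee_rot: [-3.138, -0.003, 2.358]
force: [-0.9, -0.4, -0.2]
gripper_width: 0.998
grip_force: 0.0
time: 1.55
tcp_pos: [0.4782, 0.1056, 0.1993]
ee_rot: [-3.142, 0.001, 3.08]
force: [0.2, -0.5, -0.6]
gripper_width: 1.003
grip_force: 0.0
[0.47822234 0.10561605 0.19931175] [-3.14156288e+00  7.02336523e-04  3.08004177e+00] 1.55
```

View pics/w1.png

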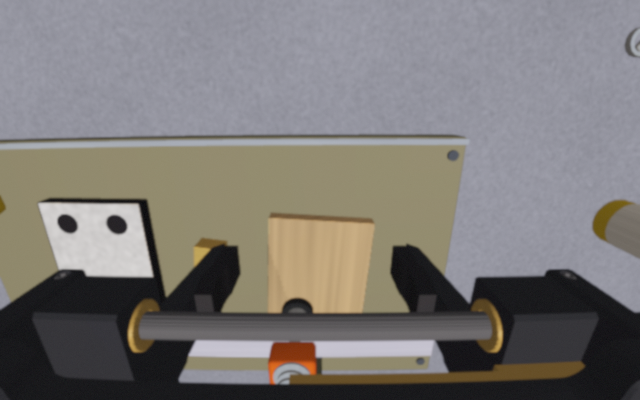

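The picture shows the board's near edge from (269,213) to (373,219), centred between the fingers. The orange arm is at (293,360) and the brass block at (208,248). Next I triangulate the near corners from both wrist views.

```bash
python3 - <<'E'
from h import *
s=np.load("s1.npy",allow_pickle=True).item()
W1=cam("wrist",s)
s0=dict(tcp_pos=np.array([.54972,.00003,.23812]),ee_rot=[-3.14015,-.00032,1.57075]);W0=cam("wrist",s0)
L=tri(W0,(291,19),W1,(373,219));r=tri(W0,(281,136),W1,(269,213.5));print(L,r)
P=plane(W1,[(373,219),(269,213.5)],.048);print(P)
ex=np.array([.9984,-.0566]);ey=np.array([.0566,.9984])
for p in(*P,s["tcp_pos"]):print(p[:2]@ex,p[:2]@ey)
b=plane(W1,[(100,143),(400,138)],.03);print("bed near edge",b, b[:,:2]@ex)
print("bed yaw",np.arctan2(b[0,0]-b[1,0],b[1,1]-b[0,1]))
E
```

```text
[0.52235875 0.17093074 0.0379977 ] [0.50761352 0.05007897 0.03827597]
[[0.51765253 0.16671848 0.048     ]
 [0.50387345 0.05133289 0.048     ]]
0.5073880154764615 0.19575086344750778
0.5001618089465014 0.07976999593071307
0.47147931431568074 0.13251445164307993
bed near edge [[ 0.41568783 -0.13146103  0.03      ]
 [ 0.43226456  0.19927694  0.03      ]] [0.42246343 0.42029386]
bed yaw -0.05007850336795521
```

The triangulated height of 38 mm lies between the board's underside and its top, because view 2 sees the front face. This matches the nominal 30/48 mm. Next I descend in front of the board, watching the force.

```bash
python3 -m crank '[[[0,0,-0.1],[0,0,0]],[[0,0,-0.2],[0,0,0]],[[0,0,-0.3],[0,0,0]],[[0,0,-0.36],[0,0,0]],[[0,0,-0.385],[0,0,0]],[[0,0,-0.4],[0,0,0]],[[0,0,-0.4],[0,0,0]],[[0,0,-0.4],[0,0,0]],[[0,0,-0.4],[0,0,0]]]'
```

```text
time: 2.5
tcp_pos: [0.4785, 0.106, 0.0397]
ee_rot: [3.142, 0.002, 3.085]
force: [-0.5, 0.7, 0.2]
gripper_width: 1.002
grip_force: 0.0
```

```bash
python3 -m crank '[[[0.015,-0.001,0],[0,0,0]],[[0.03,-0.002,0],[0,0,0]],[[0.04,-0.002,0],[0,0,0]],[[0.05,-0.003,0],[0,0,0]],[[0.06,-0.003,0],[0,0,0]],[[0.07,-0.004,0],[0,0,0]],[[0.08,-0.005,0],[0,0,0]],[[0.09,-0.005,0],[0,0,0]],[[0.1,-0.006,0],[0,0,0]],[[0.105,-0.006,0],[0,0,0]],[[0.105,-0.006,0],[0,0,0]]]'
python3 -m crank '[[[0.003,0,0],[0,0,0]],[[0.006,0,0],[0,0,0]],[[0.006,0,0],[0,0,0]]]'
python3 - <<'E'
from h import *
s=get_state();print(s["tcp_pos"],s["ee_rot"],s["force"]);np.save("s2.npy",s,allow_pickle=True)
a=read_camera("scene")[170:310,250:420];b=read_camera("wrist")[180:400,180:460]
o=[cv2.resize(x[:,:,::-1],(400,h),interpolation=2) for x,h in((a,330),(b,330))]
cv2.imwrite("pics/w2.png",np.hstack(o))
E
```

```text
time: 3.6
tcp_pos: [0.5203, 0.1036, 0.0387]
ee_rot: [3.142, 0.0, 3.085]
force: [-0.1, -0.1, -0.2]
gripper_width: 1.001
grip_force: 0.0
time: 3.9
tcp_pos: [0.5225, 0.1036, 0.0388]
ee_rot: [3.142, 0.0, 3.085]
force: [-0.1, -0.1, 0.0]
gripper_width: 1.0
grip_force: 0.1
[0.522505   0.10360247 0.03875008] [3.14154599e+00 1.81710587e-04 3.08500074e+00] [-0.06340523 -0.08323281  0.01343294]
```

View pics/w2.png

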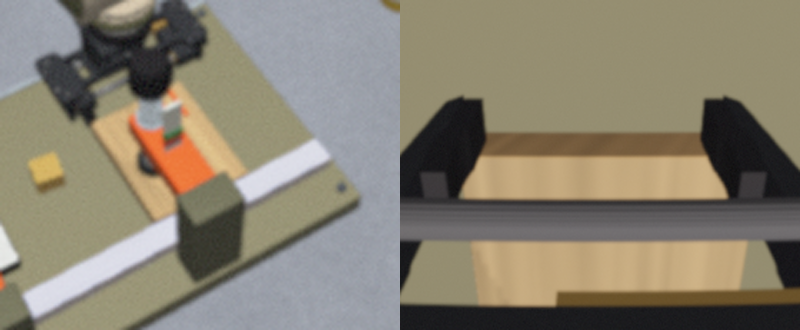

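The board is square against both fingers, and a small gap to the fence is still visible in the scene half, with no resistance. I'll keep pushing in small steps until the force rises.

```bash
for i in 1; do python3 -m crank '[[[0.003,0,0],[0,0,0]],[[0.006,0,0],[0,0,0]],[[0.009,-0.001,0],[0,0,0]],[[0.009,-0.001,0],[0,0,0]]]'|sed -n '2p;4p'; done
python3 -m crank '[[[0.003,0,0],[0,0,0]],[[0.005,0,0],[0,0,0]],[[0.005,0,0],[0,0,0]]]'|sed -n '2p;4p'
```

```text
tcp_pos: [0.5254, 0.1034, 0.0387]
force: [-4.7, 1.7, 2.8]
tcp_pos: [0.5256, 0.1034, 0.0386]
force: [-12.4, 0.7, 7.6]
```

Firm contact at TCP bed-x 0.5189, with 0.5188 predicted for home. I'll hold briefly, back off, rise, close the gripper and look.

```bash
python3 -m crank '[[[0,0,0],[0,0,0]],[[0,0,0],[0,0,0]],[[0,0,0],[0,0,0]],[[-0.03,0.002,0],[0,0,0]],[[-0.08,0.005,0],[0,0,0]],[[-0.08,0.005,0.1],[0,0,0]],[[-0.08,0.005,0.2],[0,0,0]],[[-0.08,0.005,0.32],[0,0,0]],[[-0.08,0.005,0.44],[0,0,0]],[[-0.08,0.005,0.56],[0,0,0]],[[-0.08,0.005,0.65],[0,0,0]],[[-0.08,0.005,0.65],[0,0,0]]]'
python3 -m crank '[[[0,0,0],[0,0,0]],[[0,0,0],[0,0,0]],[[0,0,0],[0,0,0]],[[0,0,0],[0,0,0]],[[0,0,0],[0,0,0]],[[0,0,0],[0,0,0]]]' 0
python3 - <<'E'
from h import *
s=get_state();print(s["tcp_pos"],s["ee_rot"],s["force"]);np.save("s3.npy",s,allow_pickle=True)
im=read_camera("wrist");cv2.imwrite("pics/w3.png",im[:,:,::-1])
a=read_camera("scene");cv2.imwrite("pics/sc3.png",a[:,:,::-1]);b=read_camera("side");cv2.imwrite("pics/sd3.png",b[:,:,::-1])
o=[im[:,:,::-1][150:400,120:520],np.zeros((10,400,3),np.uint8),cv2.resize(a[170:310,250:420][:,:,::-1],(400,330),interpolation=2)]
cv2.imwrite("pics/m3.png",np.vstack(o))
cv2.imwrite("pics/m3.png",np.hstack([cv2.copyMakeBorder(o[0],0,80,0,0,0),o[2]]))
E
```

```text
time: 5.9
tcp_pos: [0.4976, 0.1051, 0.3037]
ee_rot: [3.141, 0.011, 3.085]
force: [-0.1, 0.5, -0.9]
gripper_width: 0.999
grip_force: 0.0
time: 6.5
tcp_pos: [0.496, 0.1052, 0.2985]
ee_rot: [-3.142, -0.0, 3.085]
force: [0.5, -0.7, 0.1]
gripper_width: 0.478
grip_force: 0.0
[0.49598961 0.10520399 0.29848862] [-3.14157578e+00 -4.80724045e-04  3.08502551e+00] [ 0.54154802 -0.7163474   0.09291672]
```

View pics/m3.png

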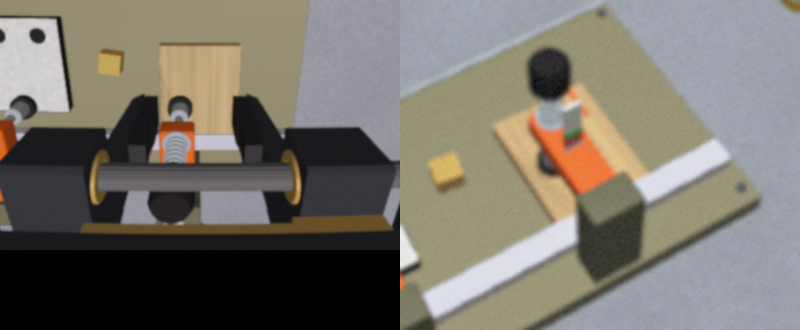

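The board sits flush with the fence with no gap, square in both views. The knob is at wrist (292,355), the foot at wrist (300,257), and the knob at scene (313,200). Now I locate the knob axis.

```bash
python3 - <<'E'
from h import *
s=np.load("s3.npy",allow_pickle=True).item();W=cam("wrist",s);S,D=cam("scene"),cam("side")
im=cv2.imread("pics/sc3.png")[:,:,::-1].copy();sd=cv2.imread("pics/sd3.png")[:,:,::-1].copy();w=cv2.imread("pics/w3.png")[:,:,::-1].copy()
k=blob(im,(0,0,0),(180,255,70),(300,185,330,216));x,y,a,b=cv2.boundingRect(k);cs=(x+a/2-.5,y+b/2-.5);print("scene knob",x,y,a,b)
k=blob(w,(0,0,0),(180,255,60),(262,343,330,372));x,y,a,b=cv2.boundingRect(k);print("wrist knob",x,y,a,b)
ex=np.array([.9984,-.0566]);ey=np.array([.0566,.9984])
def sh(n,p):print(n,np.round(p,4),"bed",round(p[:2]@ex,4),round(p[:2]@ey,4))
# top-centre: project rows of top rim from scene
for z in(.25,.2275,.205): sh(f"scene@{z}",plane(S,cs,z)[0])
for z in(.25,.2275): sh("wrist@"+str(z),plane(W,(x+a/2-.5,355),z)[0])
sh("tri",tri(S,cs,W,(x+a/2-.5,355)))
f=plane(W,[(300,257),(296,300)],.07)
sh("foot",f[0])
o=blob(w,(0,170,120),(12,255,255),(260,260,340,320));x,y,a,b=cv2.boundingRect(o);print(x,y,a,b)
for u in(x,x+a-1): sh("orange",plane(W,(u,y+3),.153)[0])
E
```

```text
scene knob 305 191 17 21
wrist knob 268 343 51 29
scene@0.25 [0.6372 0.0681 0.25  ] bed 0.6323 0.104
scene@0.2275 [0.6227 0.0768 0.2275] bed 0.6173 0.112
scene@0.205 [0.6082 0.0856 0.205 ] bed 0.6024 0.1199
wrist@0.25 [0.6186 0.0772 0.25  ] bed 0.6132 0.112
wrist@0.2275 [0.6427 0.0735 0.2275] bed 0.6375 0.1098
tri [0.6301 0.074  0.2386] bed 0.6249 0.1095
foot [0.6218 0.0743 0.07  ] bed 0.6166 0.1094
279 272 36 42
orange [0.5976 0.0554 0.153 ] bed 0.5935 0.0891
orange [0.5998 0.0966 0.153 ] bed 0.5934 0.1304
```

```bash
python3 -m crank '[[[0.08,-0.02,0],[0,0,0]],[[0.16,-0.04,0],[0,0,0]],[[0.24,-0.06,0],[0,0,0]],[[0.316,-0.075,0],[0,0,0]],[[0.316,-0.075,0],[0,0,0]],[[0.316,-0.075,-0.05],[0,0,0]],[[0.316,-0.075,-0.08],[0,0,0]],[[0.316,-0.075,-0.1],[0,0,0]],[[0.316,-0.075,-0.1],[0,0,0]],[[0.316,-0.075,-0.1],[0,0,0]]]' 0
python3 - <<'E'
from h import *
s=get_state();print(s["tcp_pos"])
a=read_camera("scene");b=read_camera("side")
cv2.imwrite("pics/m4.png",np.hstack([cv2.resize(x[:,:,::-1],(400,400),interpolation=2) for x in(a[140:260,260:380],b[150:270,300:420])]))
E
```

```text
time: 7.65
tcp_pos: [0.6223, 0.0753, 0.2594]
ee_rot: [-3.142, 0.001, 3.085]
force: [0.0, -0.6, 0.7]
gripper_width: 0.006
grip_force: 0.0
[0.6223024  0.07531426 0.25942558]
```

View pics/m4.png

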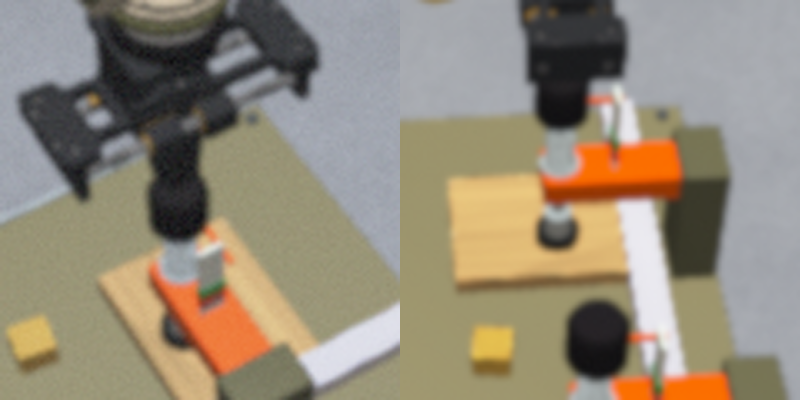

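The shut fingers are centred over the left knob in both views (scene crop (178,175), side crop (562,85)). I'll descend slightly to find contact.

```bash
python3 -m crank '[[[0,0,-0.01],[0,0,0]],[[0,0,-0.02],[0,0,0]],[[0,0,-0.03],[0,0,0]],[[0,0,-0.036],[0,0,0]],[[0,0,-0.036],[0,0,0]],[[0,0,-0.036],[0,0,0]]]'
python3 -m crank '[[[0,0,-0.01],[0,0,0]],[[0,0,-0.02],[0,0,0]],[[0,0,-0.025],[0,0,0]],[[0,0,-0.025],[0,0,0]],[[0,0,-0.025],[0,0,0]]]'
```

```text
time: 8.35
tcp_pos: [0.6224, 0.0752, 0.2447]
ee_rot: [-3.142, 0.001, 3.085]
force: [-0.7, 0.4, 4.5]
gripper_width: 0.003
grip_force: 2.4
time: 8.85
tcp_pos: [0.6224, 0.0752, 0.235]
ee_rot: [-3.142, 0.001, 3.085]
force: [-2.4, 0.0, 7.3]
gripper_width: 0.007
grip_force: 3.4
```

```bash
python3 -m crank '[[[0,0,-0.01],[0,0,0]],[[0,0,-0.02],[0,0,0]],[[0,0,-0.03],[0,0,0]],[[0,0,-0.0375],[0,0,0]],[[0,0,-0.0375],[0,0,0]],[[0,0,-0.0375],[0,0,0]]]'
python3 - <<'E'
from h import *
s=get_state();print(s["tcp_pos"],s["force"])
a=read_camera("scene");b=read_camera("side")
cv2.imwrite("pics/m5.png",np.hstack([cv2.resize(x[:,:,::-1],(400,400),interpolation=2) for x in(a[170:270,290:390],b[160:240,320:400])]))
E
```

```text
time: 9.45
tcp_pos: [0.6225, 0.0752, 0.2217]
ee_rot: [-3.141, 0.003, 3.085]
force: [-5.2, 0.4, 16.8]
gripper_width: 0.007
grip_force: 8.0
[0.62251167 0.0752016  0.22173769] [-5.18696747  0.42040021 16.77775877]
```

View pics/m5.png

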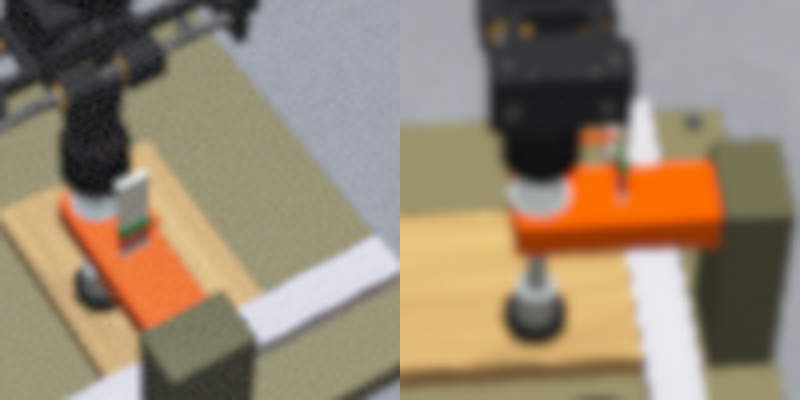

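The foot is on the board, with about 28–30 mm of travel and about 16 N, which is mid-green. Holding.

```bash
for i in 1 2; do python3 -m crank '[[[0,0,0],[0,0,0]],[[0,0,0],[0,0,0]],[[0,0,0],[0,0,0]],[[0,0,0],[0,0,0]],[[0,0,0],[0,0,0]],[[0,0,0],[0,0,0]],[[0,0,0],[0,0,0]],[[0,0,0],[0,0,0]],[[0,0,0],[0,0,0]],[[0,0,0],[0,0,0]],[[0,0,0],[0,0,0]],[[0,0,0],[0,0,0]]]'|sed -n '1,4p'; done
python3 -c "from bench import *;print(hand_in())"
```

```text
time: 10.75
tcp_pos: [0.6225, 0.0752, 0.2218]
ee_rot: [-3.141, 0.003, 3.085]
force: [-5.0, -0.3, 16.4]
time: 11.95
tcp_pos: [0.6225, 0.0752, 0.2218]
ee_rot: [-3.141, 0.003, 3.085]
force: [-4.8, 0.1, 17.3]
the job is handed in; nothing more can be done
None
```

I slid the raw board home against the fence, pressed the left handle down about 28 mm into the green band, held it steady for over two seconds and handed in still holding it; the hand-in returned no verdict.

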